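# Gauge the glass bar, then hold it in the corner of the assembly board

### The job

Check the thickness of the blue cast-glass bar where it lies on the thickness gauge: press the red knob down gently until the foot rests on the glass, then let it spring all the way back up. Then take the bar off the gauge to the assembly board and press it into the corner, flat on the board, its long side tight against the long fence and its end tight against the short fence, and finish while still holding it pressed there with the gripper so that I can nail the stop beside it. Glass chips, so do not drop or ram it, and leave the other things on the bench where they are.

Things in the scene. Friction and masses are not known exactly. Their poses are not given: they have to be found in the camera images.
- blue_bar: Loose cobalt-blue cast-glass bar, 120 (x) x 48 (y) x 32 (z) mm, about 0.37 to 0.58 kg. Origin at the centre of its underside, x along its length. It starts flat on the gauge's anvil, its far end under the foot, its length within about 5 degrees of the gauge's x axis.
- gauge: Dark cast-iron thickness gauge, fixed. Origin on the bench below the plunger axis; x points from plunger to column, the bar sticks out to -x. Base x -105 to +85, y +-45, its top (anvil) 16 mm up; column (radius 11) at x = +60, 108 mm high; arm y +-17, x -17 to +79, 72 to 94 mm up, with a small scale on its +y side up to 112; clamp knob at x = +60 out to y = -38.
- knob_top (a point): Centre of the flat top of the red plunger knob (28 mm diameter, 12 mm thick), 126 mm above the bench when up. Pushed straight down it lowers the foot; released, a spring brings it back up.
- plunger: The sliding plunger: red knob on top, steel stem, and at its lower end a round steel foot of 18 mm diameter; origin at the centre of the foot's flat underside, 44 mm above the anvil when up, so 12 mm above the bar.
- plunger_travel (a joint): Travel of the plunger, m: 0 is fully up, it grows downwards to 0.018. The thickness under the foot is 0.044 minus this value, so on the bar it reads 0.012. The spring needs about 2 N to start and 4 N at 12 mm; the push beyond that presses on the glass.
- board: Brown film-faced plywood assembly board with a faint pale grid, 300 (x) x 260 (y) x 12 (z) mm, fixed on 10 mm cleats, so its top is 22 mm above the bench; origin at the centre of its underside. The long fence runs along x at its +y edge, the short fence along y at its +x end.
- long_fence: Aluminium bar along x on the board, 285 x 25 x 10 (high) mm, fixed, axes as the board; origin at the centre of its underside, on the board's top face. The bar goes against its -y side, the plane y = -12.5 mm. As it is only 10 mm high, fingers holding the upper part of the glass pass over it.
- short_fence: Aluminium bar along y on the board, 25 x 200 x 10 (high) mm, fixed, axes as the board; origin at the centre of its underside. The bar's end goes against its -x side, the plane x = -12.5 mm.
- corner (a point): The inner corner where the two fences meet, on the board's top face; axes as the board. A bar fully home lies with its centre at x = -60, y = -24 mm from here. It is at x = 115, y = 100, z = 12 mm in the board's frame, x = 117.5, y = -12.5 in the long fence's and x = -12.5, y = 100 in the short fence's.
- wood_stop: Bystander: loose wooden stop, 80 x 20 x 12 mm, lying on the board away from the corner; origin at the centre of its underside.
- nail_tin: Bystander: round open steel tin of nails, 64 mm across, 24 mm high, on the board near its -y side; origin at the centre of its underside.
- hammer: Bystander: small hammer, 200 mm, lying on the bench left of the board; origin at the underside of its middle.
- amber_bar: Bystander: amber cast-glass bar, 100 x 48 x 32 mm, on the bench at the right; origin at the centre of its underside.
- green_bar: Bystander: green cast-glass bar, 100 x 48 x 32 mm, on the bench at the right; origin at the centre of its underside.
- glass_cutter: Bystander: brass glass cutter, 140 mm long, on the bench at the left; origin at the underside of its middle.
- pen_pot: Bystander: white pot with pens, 76 mm across, pens up to about 150 mm high, on the bench at the right; origin at the centre of its underside.
Mind the look-alikes: they are no part of the job. Of the things that look like the gauge, the smaller one is meant.

How it is judged:
By the outcome, as a careful person would: the job done as asked, in the order asked, and still so for the second after the job is handed in, while the arm keeps its last pose, push and grip.
It also fails if it takes over 69 s, if anything falls off the work surface, if the arm or the gripper's body presses on something with over 40 N, if the wrist force passes 120 N, or if a joint passes its speed limit or range.

### The arm

A 6-joint arm with a two-finger parallel gripper is mounted at the origin on the work surface. World frame = base frame: x ahead of the robot, y to its left, z up, the work surface at z = 0. Lengths are in m, angles in rad, forces in N, time in s.
With the tool pointing down it reaches from about 0.35 to 0.85 m from the base axis. Payload 8.1 kg.
Tool frame: the origin (TCP) lies at the very end of the fingers, on their centre line; the grasp point (between the pads) lies 19 mm behind it; z points along the fingers, y is the line along which they close (so a half turn about z gives the same grasp; the last joint's range is limited). The gripper opens to 85 mm and grips with 20 to 120 N. Pads are 22 mm wide; open, the fingers measure 114 mm over their backs; the gripper's body (76 mm by 85 mm) begins 54 mm behind the grasp point. The pads swing forward as they close: fully open they stand 13 mm farther back than shut.
Start: joints at [-0.085, 0.13, 1.488, -0, 1.523, -0.085], TCP at [0.6, 0, 0.231] pointing down, gripper open.
Joint ranges: [-2.96, 2.96], [-0.89, 2.26], [0.02, 2.5], [-1.34, 4.48], [0, 2.73], [-2.66, 2.66]. Speed limits (rad/s): [2.39, 2.39, 2.79, 3.14, 3.14, 3.14].

### API

Orientations are given as [roll, pitch, yaw] about the fixed x, y, z axes, in that order (R = Rz(yaw) Ry(pitch) Rx(roll)).
In Python, from plant import env gives the robot as it stands.
- The arm moves only by the tool move_arm, never from a script. Its argument "motion" is a list of rows, each a list of 2 entries, a list of its own where there are three numbers: the shift along the tool's x, y, z in m, then the turn, a rotation vector about the tool's x, y, z in degrees. In form: [[[dx, dy, dz], [wx, wy, wz]], ...]. A call has 1 to 20 rows; each row is the pose to reach, as a shift and turn from the pose commanded when the call began, along the tool's axes at that moment; what a row does not reach only later rows make up. A row lasts 1/8 s, in which the tool goes at most 62.5 mm and 10.7 degrees, less where a joint would pass 70% of its speed; a pose out of reach is approached as far as the arm can. A call with a gripper value outside its range is refused whole. "fingers" is the closure, from -1 (fully open) to 1 (shut), so that 0 is half open, set as the call begins (left out, the last holds). The fingers move at their own pace and stop on an object; "grip_force" is the grip in N (left out, the last holds). Time passes only in rows, so rows that repeat a pose let the fingers close. It gives the time, the measured TCP pose, the force, the opening and the grip force at its end, in the units of the state.
- env.get_state(): the state, without advancing time (a new reading comes with each control period).
- env.get_image(name): name is "scene" or "side" or "wrist"; returns a dict with "image" (384x512x3 uint8, red, green, blue), "range_z" (384x512 float32, m along the optical axis (not along the pixel's ray), 0 where there is no reading), "mtx" (3x3 intrinsics, pixels), "dist" ([k1, k2, p1, p2, k3] as OpenCV has them; the pictures are not rectified), "R" (3x3) and "t" (3): a world point X has camera coordinates R X + t; the wrist camera has in their place "T_tool_cam" (4x4, takes a point from camera to tool coordinates, whose origin is the TCP and whose axes are the flange's). Camera axes: x right, y down, z forward; pixel columns grow to the right and rows downward; lengths in m; the calibration is good to about 2 mm. A picture is of the moment at which its call begins: read the wrist's pose just before it.
- env.finish_job(): hands the job in; it is judged then, once.
The state is a dict: "time_s": time; "qpos": joint angles; "qd": joint speeds; "joint_efforts": joint torques, N m; "position": TCP position; "tcp_rot": TCP orientation; "force": force on the tool from outside, world axes, zero at the start; "wrist_torque": the same for the moment, N m; "grip_width": finger opening in m; "grip_force": force on a finger pad.
Only numpy, scipy, OpenCV 4.12 (cv2) and the standard library are available. Lean on these libraries where they do the work, as an engineer would, in place of code of your own. Each camera call takes 0.05 s, during which the arm holds its last target. There are 200 camera calls.

## Working session

There is one attempt and no reset: what is moved stays moved. The work goes in short steps, Python scripts to look and compute and a tool call to move; the robot and the scene stay as the last step left them, time stands still between calls to the robot, and variables do not carry over. Pictures are saved under pics/ and viewed, at most 10 in all, crops included, and the job is handed in when it is done.

Besides the shell and the picture viewer there is one more tool, called by a JSON object that holds its "op" and its "data", one argument or row to a line. move_arm: Moves the arm, as the interface text tells. Its arguments: {"type":"object","properties":{"motion":{"type":"array","items":{"type":"array"}},"fingers":{"type":"number"},"grip_force":{"type":"number"}},"required":["motion"]}

```bash
ls; mkdir -p pics; cat > h.py <<'E'
import numpy as np, cv2, pickle
from plant import env
def grab(name,tag):
    s=env.get_state(); d=env.get_image(name); d['state']=s
    pickle.dump(d,open(f'pics/{tag}.pkl','wb')); cv2.imwrite(f'pics/{tag}.png',d['image'][:,:,::-1]); return d
def load(tag): return pickle.load(open(f'pics/{tag}.pkl','rb'))
def cam2world(d,P):
    if 'R' in d and d.get('R') is not None: return (P-d['t'])@d['R']
    from scipy.spatial.transform import Rotation as R
    T=d['T_tool_cam']; Pt=P@T[:3,:3].T+T[:3,3]
    s=d['state']; return Pt@R.from_euler('xyz',s['tcp_rot']).as_matrix().T+s['position']
def ray(d,uv):
    n=cv2.undistortPoints(np.array(uv,float).reshape(-1,1,2),d['mtx'],d['dist'])[:,0]
    return np.c_[n,np.ones(len(n))]
def at_z(d,uv,z):
    r=ray(d,uv); o=cam2world(d,np.zeros((1,3))); v=cam2world(d,r)-o
    return o+v*((z-o[:,2:])/v[:,2:])
def by_range(d,uv,w=1):
    r=ray(d,uv); out=[]
    for (u,v),q in zip(uv,r):
        p=d['range_z'][int(v)-w:int(v)+w+1,int(u)-w:int(u)+w+1]; p=p[p>0]
        out.append(q*(np.median(p) if len(p) else np.nan))
    return cam2world(d,np.array(out))
E
python3 - <<'E'
from h import *
for n in ('scene','side'): grab(n,n+'0')
a=cv2.imread('pics/scene0.png');b=cv2.imread('pics/side0.png')
cv2.imwrite('pics/s0.png',cv2.resize(a,(784,588)));cv2.imwrite('pics/d0.png',cv2.resize(b,(784,588)))
s=env.get_state();print({k:np.round(v,3) for k,v in s.items()})
E
```

```text
pics
{'time_s': np.float64(0.1), 'qpos': array([-0.085,  0.131,  1.489, -0.   ,  1.523, -0.085]), 'qd': array([-0.002, -0.002, -0.001, -0.002,  0.001, -0.   ]), 'joint_efforts': array([ 2.0000e-03, -5.7095e+01, -5.0194e+01, -0.0000e+00,  8.0000e-03,
        0.0000e+00]), 'position': array([0.6 , 0.  , 0.23]), 'tcp_rot': array([-3.14 , -0.   ,  1.571]), 'force': array([0.747, 0.744, 0.223]), 'wrist_torque': array([-0.009,  0.01 ,  0.052]), 'grip_force': np.float64(0.0), 'grip_width': np.float64(0.086)}
```

View pics/s0.png

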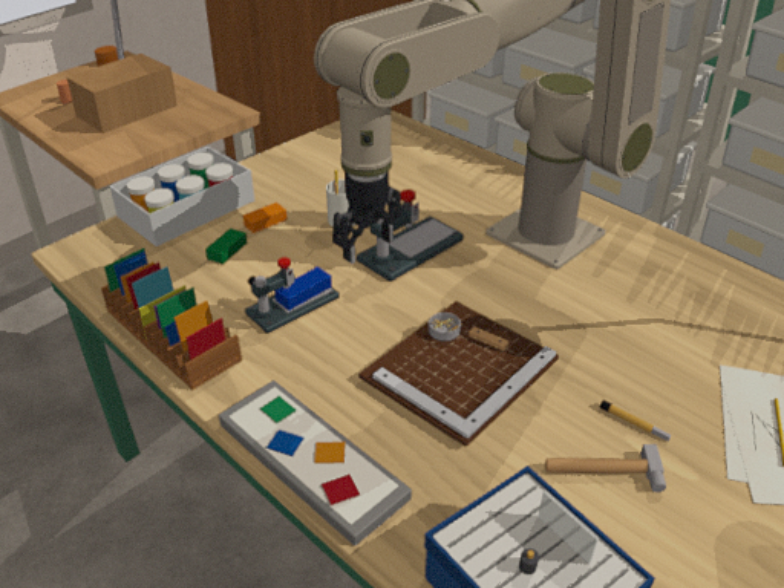

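View pics/d0.png

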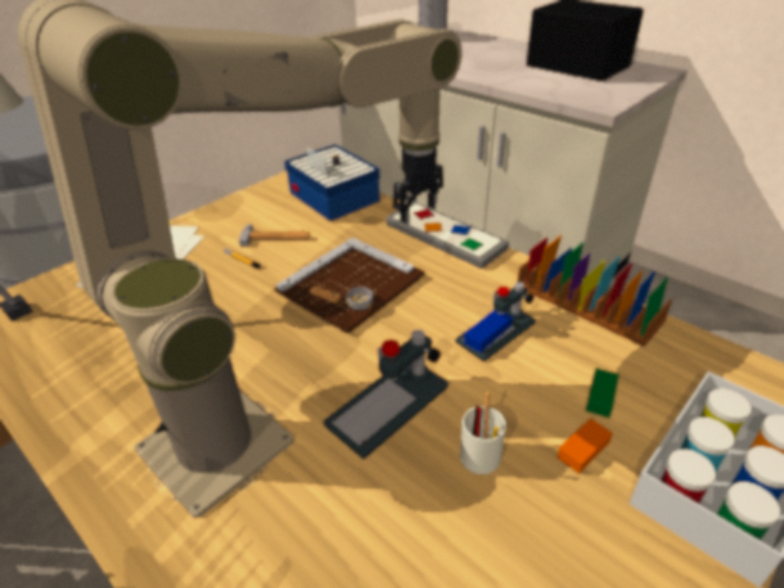

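The two pictures show two gauges. In the scene view, one is at about (290,290), smaller, with the blue bar on it. The other is at (410,235), larger and empty. The small one with the bar fits the description. The board's corner is near (465,420), where the fences meet at the bottom. I'll confirm in enlarged crops.

```bash
python3 - <<'E'
from h import *
a=cv2.imread('pics/scene0.png')
g=cv2.resize(a[160:220,155:230],None,fx=6,fy=6,interpolation=cv2.INTER_CUBIC)   # 450x360
b=cv2.resize(a[190:295,230:370],None,fx=5.5,fy=5.5,interpolation=cv2.INTER_CUBIC) # 770
out=np.zeros((360,790,3),np.uint8); out[:,:450]=g
s=cv2.imread('pics/side0.png')
g2=cv2.resize(s[180:240,290:346],None,fx=6,fy=6,interpolation=cv2.INTER_CUBIC); out[:,452:452+336]=g2
cv2.imwrite('pics/c1.png',out);cv2.imwrite('pics/c2.png',b)
d=load('scene0'); e=load('side0')
print(by_range(d,[(186,171),(198,188),(300,240)]).round(4), by_range(e,[(328,191),(318,214)]).round(4))
E
```

```text
[[ 0.6325 -0.2153  0.1252]
 [ 0.6001 -0.2047  0.0459]
 [ 0.5329  0.1758  0.0226]] [[ 0.6169 -0.2282  0.1231]
 [ 0.5721 -0.2259  0.0474]]
```

View pics/c1.png

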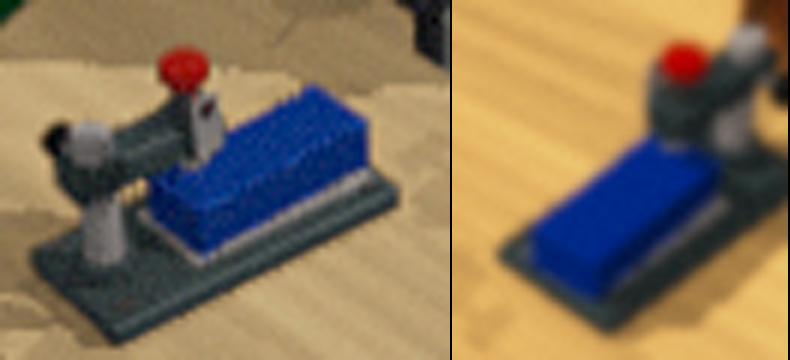

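View pics/c2.png

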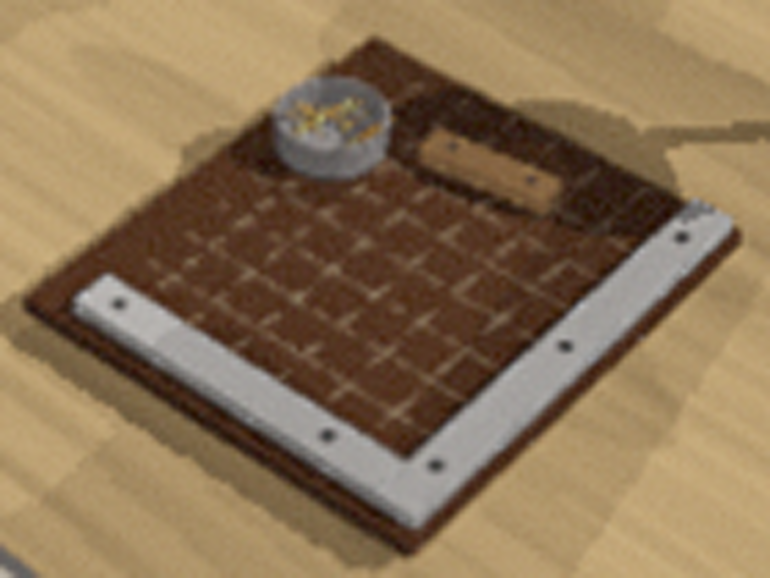

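The left crop shows the small gauge with its red knob, arm and the blue bar under the foot, which confirms the target. The board crop shows the fences meeting at the inner corner, at crop (405,455), with the long fence on the right (+y) and the short fence on the left (+x).

```bash
python3 - <<'E'
from h import *
d=load('scene0');f=lambda p:(230+p[0]/5.5-.4,190+p[1]/5.5-.4)
print('fence',at_z(d,[f(p) for p in [(405,457),(110,275),(690,203)]],.032).round(4).tolist())
print('boardcorners',at_z(d,[f(p) for p in [(375,40),(25,303),(740,235)]],.022).round(4).tolist())
g=lambda p:(155+p[0]/6-.4,160+p[1]/6-.4)
k=[g((184,68))]; print('knob',at_z(d,k,.126).round(4).tolist(), at_z(load('side0'),[(290+(685-452)/6-.4,180+60/6-.4)],.126).round(4))
print('bar top',at_z(d,[g(p) for p in [(318,87),(368,125),(203,215)]],.048).round(4).tolist())
print('base top',at_z(d,[g(p) for p in [(398,190),(118,330),(35,262)]],.016).round(4).tolist())
print(load('scene0')['state']['position'])
w=env.get_image('wrist');print(w['T_tool_cam'].round(3).tolist(),w['mtx'].round(1).tolist())
E
```

```text
fence [[0.6316, 0.2718, 0.032], [0.6421, 0.0762, 0.032], [0.3802, 0.2628, 0.032]]
boardcorners [[0.3838, 0.038, 0.022], [0.6813, 0.052, 0.022], [0.3723, 0.2925, 0.022]]
knob [[0.6346, -0.2163, 0.126]] [[ 0.621  -0.2268  0.126 ]]
bar top [[0.5296, -0.2384, 0.048], [0.5336, -0.1916, 0.048], [0.6482, -0.1944, 0.048]]
base top [[0.5346, -0.168, 0.016], [0.7174, -0.1842, 0.016], [0.7146, -0.2609, 0.016]]
[5.99453682e-01 5.87917749e-05 2.30261704e-01]
[[0.0, -0.957, -0.289, 0.074], [1.0, 0.0, 0.0, 0.0], [-0.0, -0.289, 0.957, -0.144], [0.0, 0.0, 0.0, 1.0]] [[344.5, 0.0, 255.7], [0.0, 344.5, 192.5], [0.0, 0.0, 1.0]]
```

{"op": "move_arm", "data": {
  "motion": [
    [[-0.06, -0.01, 0], [0, 0, -10]],
    [[-0.12, -0.02, 0], [0, 0, -20]],
    [[-0.17, -0.03, 0], [0, 0, -30]],
    [[-0.2, -0.035, 0], [0, 0, -40]],
    [[-0.215, -0.04, 0], [0, 0, -50]],
    [[-0.215, -0.04, 0], [0, 0, -60]],
    [[-0.215, -0.04, 0], [0, 0, -70]],
    [[-0.215, -0.04, 0], [0, 0, -80]],
    [[-0.215, -0.04, 0], [0, 0, -85]],
    [[-0.215, -0.04, 0], [0, 0, -85]],
    [[-0.215, -0.04, 0], [0, 0, -85]],
    [[-0.215, -0.04, 0], [0, 0, -85]]
  ],
  "fingers": 1
}}

```text
time_s: 1.65
position: [0.56, -0.2149, 0.2312]
tcp_rot: [3.142, -0.0, 3.053]
force: [-0.6, -0.5, -0.4]
grip_width: -0.0003
grip_force: 0.0
```

```bash
python3 - <<'E'
from h import *
d=grab('wrist','w1'); print(d['state']['position'],d['state']['tcp_rot'],d['state']['force'])
cv2.imwrite('pics/w1b.png',cv2.resize(cv2.imread('pics/w1.png'),(784,588)))
E
```

```text
[ 0.55998479 -0.21494921  0.23123282] [ 3.14154412e+00 -8.65713018e-05  3.05314418e+00] [-0.57175023 -0.467196   -0.35091855]
```

View pics/w1b.png

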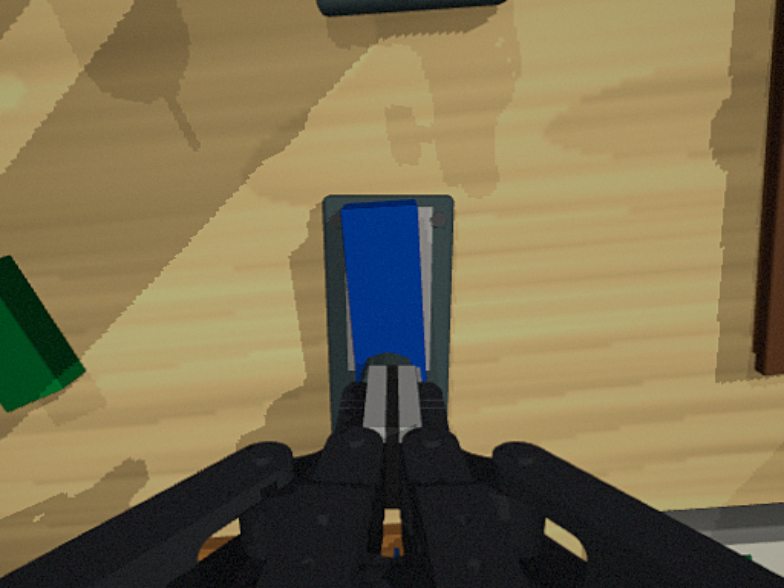

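The wrist view shows the bar's top at display (343,212)–(426,375) on the gauge base, whose corners are at (325,197) and (453,197). The knob is hidden behind the fingers, so I'll step sideways to see it.

{"op": "move_arm", "data": {
  "motion": [
    [[-0.05, 0.04, 0], [0, 0, 0]],
    [[-0.11, 0.08, 0], [0, 0, 0]],
    [[-0.11, 0.08, 0], [0, 0, 0]],
    [[-0.11, 0.08, 0], [0, 0, 0]],
    [[-0.11, 0.08, 0], [0, 0, 0]]
  ]
}}

```text
time_s: 2.33
position: [0.6758, -0.1459, 0.2317]
tcp_rot: [-3.141, 0.0, 3.053]
force: [-0.1, -0.1, 0.1]
grip_width: -0.0
grip_force: 0.0
```

```bash
python3 - <<'E'
from h import *
d=grab('wrist','w2'); print(d['state']['position'],d['state']['tcp_rot'])
cv2.imwrite('pics/w2b.png',cv2.resize(cv2.imread('pics/w2.png'),(784,588)))
hsv=cv2.cvtColor(d['image'],cv2.COLOR_RGB2HSV)
m=((hsv[...,0]<6)|(hsv[...,0]>172))&(hsv[...,1]>190)&(hsv[...,2]>60)
n,l,st,c=cv2.connectedComponentsWithStats(m.astype(np.uint8))
for i in range(1,n):
    if st[i,4]>60: print(st[i],c[i],by_range(d,[c[i]]).round(4))
w=load('w1');k=784/512
f=lambda L:[(a/k,b/k) for a,b in L]
print('bar',at_z(w,f([(343,212),(416,206),(355,375),(426,375)]),.048).round(4).tolist())
print('base',at_z(w,f([(325,200),(330,420),(453,200),(449,420),(390,197)]),.016).round(4).tolist())
print('chk z',by_range(w,f([(380,280),(340,400)])).round(4).tolist())
E
```

```text
[ 0.67580946 -0.14587019  0.23171788] [-3.14109240e+00  1.21134305e-04  3.05319136e+00]
[ 125  119   46   38 1223] [144.82829109 137.30253475] [[ 0.629  -0.2213  0.1269]]
[  0 317  46  47 165] [ 22.11515152 340.01818182] [[ 0.8214 -0.3919  0.0876]]
bar [[0.5291, -0.242, 0.048], [0.5294, -0.1968, 0.048], [0.6394, -0.2465, 0.048], [0.6437, -0.1986, 0.048]]
base [[0.5242, -0.2564, 0.016], [0.6901, -0.2734, 0.016], [0.5318, -0.1705, 0.016], [0.6982, -0.1827, 0.016], [0.5261, -0.2126, 0.016]]
chk z [[0.5744, -0.2233, 0.0484], [0.5528, -0.2278, 0.2479]]
```

View pics/w2b.png

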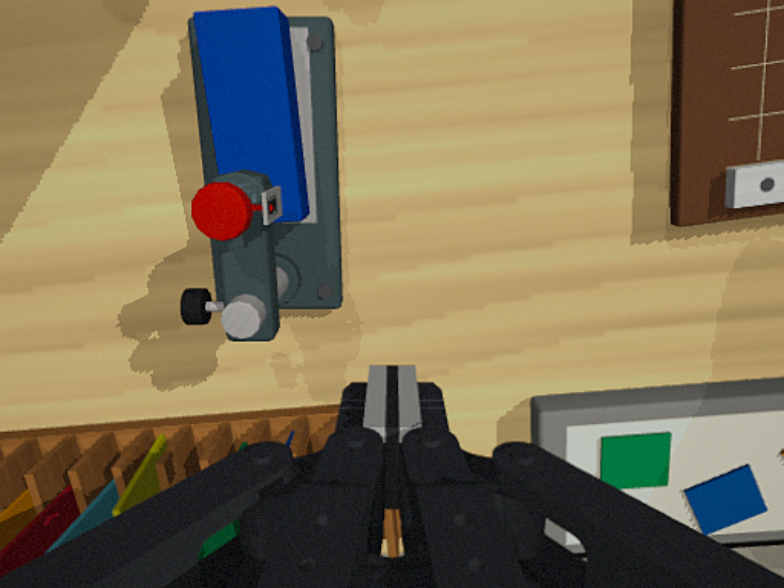

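The knob top is at display (221,211), world (0.629, -0.2213, 0.127), which matches the given 126 mm. It also agrees with the base end measurement, which puts the axis at (0.631, -0.222). Next I go above the knob.

{"op": "move_arm", "data": {
  "motion": [
    [[0.02, -0.04, 0.0], [0, 0, 0]],
    [[0.04, -0.079, 0.03], [0, 0, 0]],
    [[0.04, -0.079, 0.065], [0, 0, 0]],
    [[0.04, -0.079, 0.09], [0, 0, 0]],
    [[0.04, -0.079, 0.096], [0, 0, 0]],
    [[0.04, -0.079, 0.1], [0, 0, 0]],
    [[0.04, -0.079, 0.1], [0, 0, 0]],
    [[0.04, -0.079, 0.1], [0, 0, 0]]
  ]
}}

```text
time_s: 3.38
position: [0.6306, -0.2203, 0.1327]
tcp_rot: [-3.141, 0.002, 3.055]
force: [0.1, -0.2, 0.5]
grip_width: -0.0001
grip_force: 0.0
```

{"op": "move_arm", "data": {
  "motion": [
    [[0, 0, 0.003], [0, 0, 0]],
    [[0, 0, 0.006], [0, 0, 0]],
    [[0, 0, 0.008], [0, 0, 0]],
    [[0, 0, 0.01], [0, 0, 0]],
    [[0, 0, 0.012], [0, 0, 0]],
    [[0, 0, 0.013], [0, 0, 0]],
    [[0, 0, 0.014], [0, 0, 0]],
    [[0, 0, 0.014], [0, 0, 0]],
    [[0, 0, 0.014], [0, 0, 0]]
  ]
}}

```text
time_s: 4.5
position: [0.6301, -0.2201, 0.1175]
tcp_rot: [-3.142, 0.001, 3.054]
force: [1.8, 0.6, 3.2]
grip_width: -0.0001
grip_force: 1.6
```

{"op": "move_arm", "data": {
  "motion": [
    [[0, 0, 0.001], [0, 0, 0]],
    [[0, 0, 0.002], [0, 0, 0]],
    [[0, 0, 0.0025], [0, 0, 0]],
    [[0, 0, 0.003], [0, 0, 0]],
    [[0, 0, 0.003], [0, 0, 0]],
    [[0, 0, 0.003], [0, 0, 0]]
  ]
}}

```text
time_s: 5.25
position: [0.63, -0.2201, 0.1144]
tcp_rot: [-3.142, 0.0, 3.054]
force: [2.9, 0.4, 4.2]
grip_width: 0.0006
grip_force: 1.8
```

{"op": "move_arm", "data": {
  "motion": [
    [[0, 0, 0.0004], [0, 0, 0]],
    [[0, 0, 0.0004], [0, 0, 0]],
    [[0, 0, 0.0004], [0, 0, 0]]
  ]
}}

```text
time_s: 5.62
position: [0.63, -0.2201, 0.1141]
tcp_rot: [-3.142, 0.0, 3.054]
force: [3.0, 0.7, 5.0]
grip_width: -0.0002
grip_force: 2.6
```

{"op": "move_arm", "data": {
  "motion": [
    [[0, 0, 0.0005], [0, 0, 0]],
    [[0, 0, 0.0005], [0, 0, 0]],
    [[0, 0, 0.0005], [0, 0, 0]]
  ]
}}

```text
time_s: 6.0
position: [0.63, -0.2201, 0.1141]
tcp_rot: [-3.141, 0.001, 3.054]
force: [2.3, 1.6, 7.7]
grip_width: 0.0001
grip_force: 4.0
```

The arm stopped moving while the force rose above the spring's 4 N, so the foot rests on the glass at about 12 mm of travel. I'll release it straight up.

{"op": "move_arm", "data": {
  "motion": [
    [[0, 0, -0.004], [0, 0, 0]],
    [[0, 0, -0.009], [0, 0, 0]],
    [[0, 0, -0.014], [0, 0, 0]],
    [[0, 0, -0.03], [0, 0, 0]],
    [[0, 0, -0.07], [0, 0, 0]],
    [[0, 0, -0.09], [0, 0, 0]]
  ]
}}

```text
time_s: 6.75
position: [0.6305, -0.2205, 0.2066]
tcp_rot: [-3.14, 0.003, 3.054]
force: [0.3, -0.3, 0.0]
grip_width: 0.0003
grip_force: 0.0
```

{"op": "move_arm", "data": {
  "motion": [
    [[0.04, -0.004, 0], [0, 0, -3]],
    [[0.064, -0.006, 0], [0, 0, -3]],
    [[0.064, -0.006, 0.02], [0, 0, -3]],
    [[0.064, -0.006, 0.04], [0, 0, -3]],
    [[0.064, -0.006, 0.04], [0, 0, -3]],
    [[0.064, -0.006, 0.04], [0, 0, -3]]
  ],
  "fingers": -1,
  "grip_force": 50
}}

```text
time_s: 7.5
position: [0.5658, -0.2203, 0.1629]
tcp_rot: [3.141, -0.001, 3.107]
force: [0.0, 0.4, 0.9]
grip_width: 0.0852
grip_force: 0.0
```

```bash
python3 - <<'E'
from h import *
d=grab('wrist','w3'); print(d['state']['position'],d['state']['tcp_rot'],d['state']['force'])
cv2.imwrite('pics/w3b.png',cv2.resize(cv2.imread('pics/w3.png'),(784,588)))
E
```

```text
[ 0.56576523 -0.22030516  0.16293525] [ 3.14117627e+00 -8.55052473e-04  3.10703280e+00] [0.04267158 0.44962007 0.90519479]
```

View pics/w3b.png

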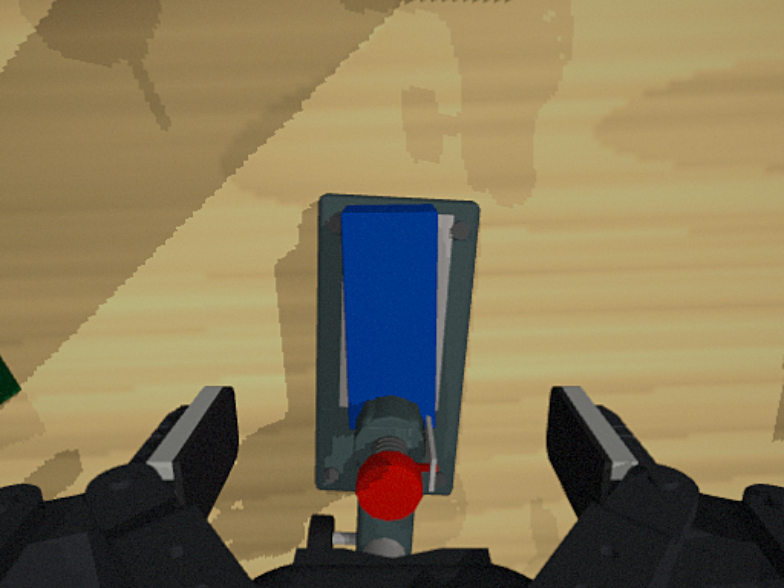

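The bar's top face runs from (342,213) and (437,212) down to (350,410) and (435,412), centred between the fingers (midpoint at x≈390). The knob is back up.

```bash
python3 - <<'E'
from h import *
w=load('w3');k=784/512
f=lambda L:[(a/k,b/k) for a,b in L]
p=at_z(w,f([(342,213),(437,212),(350,405),(435,405)]),.048);print(p.round(4).tolist())
for a,b in((0,2),(1,3)): print(np.degrees(np.arctan2(*(p[b]-p[a])[1::-1])))
print('mid',(p[0]+p[1])/2,(p[2]+p[3])/2, by_range(w,f([(390,300),(390,485)])).round(4).tolist())
E
```

```text
[[0.5275, -0.2429, 0.048], [0.5287, -0.1964, 0.048], [0.6322, -0.2449, 0.048], [0.6338, -0.1985, 0.048]]
-1.1315781994335035
-1.1458553430984824
mid [ 0.5281041  -0.21964386  0.048     ] [ 0.63297231 -0.22172835  0.048     ] [[0.5725, -0.221, 0.0493], [0.6255, -0.2227, 0.1268]]
```

{"op": "move_arm", "data": {
  "motion": [
    [[0, 0, 0.04], [0, 0, -0.8]],
    [[0, 0, 0.08], [0, 0, -0.8]],
    [[0, 0, 0.105], [0, 0, -0.8]],
    [[0, 0, 0.12], [0, 0, -0.8]],
    [[0, 0, 0.13], [0, 0, -0.8]],
    [[0, 0, 0.1345], [0, 0, -0.8]],
    [[0, 0, 0.1345], [0, 0, -0.8]],
    [[0, 0, 0.1345], [0, 0, -0.8]]
  ]
}}

```text
time_s: 8.55
position: [0.5662, -0.2208, 0.0299]
tcp_rot: [-3.141, 0.001, 3.121]
force: [0.4, -0.6, -0.9]
grip_width: 0.0854
grip_force: 0.0
```

{"op": "move_arm", "data": {
  "motion": [
    [[0, 0, 0], [0, 0, 0]],
    [[0, 0, 0], [0, 0, 0]],
    [[0, 0, 0], [0, 0, 0]],
    [[0, 0, 0], [0, 0, 0]],
    [[0, 0, 0], [0, 0, 0]],
    [[0, 0, 0], [0, 0, 0]],
    [[0, 0, 0], [0, 0, 0]],
    [[0, 0, 0], [0, 0, 0]]
  ],
  "fingers": 1,
  "grip_force": 50
}}

```text
time_s: 9.55
position: [0.566, -0.2208, 0.0296]
tcp_rot: [-3.141, 0.001, 3.121]
force: [-1.1, -0.4, 5.1]
grip_width: 0.0464
grip_force: 53.5
```

{"op": "move_arm", "data": {
  "motion": [
    [[0, 0, -0.002], [0, 0, 0]],
    [[0, 0, -0.005], [0, 0, 0]],
    [[0, 0, -0.005], [0, 0, 0]],
    [[0.01, 0, -0.005], [0, 0, 0]],
    [[0.025, 0, -0.005], [0, 0, 0]],
    [[0.045, 0, -0.005], [0, 0, 0]],
    [[0.065, 0, -0.005], [0, 0, 0]],
    [[0.07, 0, -0.007], [0, 0, 0]]
  ]
}}

```text
time_s: 10.55
position: [0.4936, -0.2186, 0.0352]
tcp_rot: [3.141, -0.002, 3.12]
force: [0.3, -0.1, -4.8]
grip_width: 0.0469
grip_force: 52.4
```

{"op": "move_arm", "data": {
  "motion": [
    [[0, 0, -0.01], [0, 0, 0]],
    [[0, 0, -0.04], [0, 0, 0]],
    [[0, 0, -0.08], [0, 0, 0]],
    [[0, 0, -0.12], [0, 0, 0]],
    [[0, 0, -0.12], [0, 0, 0]],
    [[0, 0, -0.12], [0, 0, 0]]
  ]
}}

```text
time_s: 11.3
position: [0.4956, -0.2188, 0.1553]
tcp_rot: [3.141, -0.0, 3.121]
force: [0.6, 0.6, -5.1]
grip_width: 0.0471
grip_force: 52.6
```

{"op": "move_arm", "data": {
  "motion": [
    [[0, 0.015, -0.02], [0, 0, 0]],
    [[0, 0.05, -0.045], [0, 0, -1]],
    [[-0.01, 0.1, -0.05], [0, 0, -2]],
    [[-0.03, 0.15, -0.05], [0, 0, -3]],
    [[-0.06, 0.2, -0.05], [0, 0, -3.7]],
    [[-0.09, 0.25, -0.05], [0, 0, -3.7]],
    [[-0.12, 0.3, -0.05], [0, 0, -3.7]],
    [[-0.15, 0.35, -0.05], [0, 0, -3.7]],
    [[-0.175, 0.39, -0.05], [0, 0, -3.7]],
    [[-0.19, 0.415, -0.05], [0, 0, -3.7]],
    [[-0.195, 0.423, -0.05], [0, 0, -3.7]],
    [[-0.195, 0.423, -0.05], [0, 0, -3.7]],
    [[-0.195, 0.423, -0.05], [0, 0, -3.7]]
  ]
}}

```text
time_s: 12.92
position: [0.6989, 0.1989, 0.2059]
tcp_rot: [-3.141, -0.001, -3.099]
force: [0.8, -0.7, -3.5]
grip_width: 0.0469
grip_force: 52.9
```

```bash
python3 - <<'E'
from h import *
d=grab('wrist','w4'); print(d['state']['position'],d['state']['tcp_rot'],d['state']['force'])
cv2.imwrite('pics/w4b.png',cv2.resize(cv2.imread('pics/w4.png'),(784,588)))
E
```

```text
[0.69889719 0.19886011 0.20587163] [-3.14113593e+00 -7.20641484e-04 -3.09878505e+00] [ 0.80021165 -0.68119209 -3.52726739]
```

View pics/w4b.png

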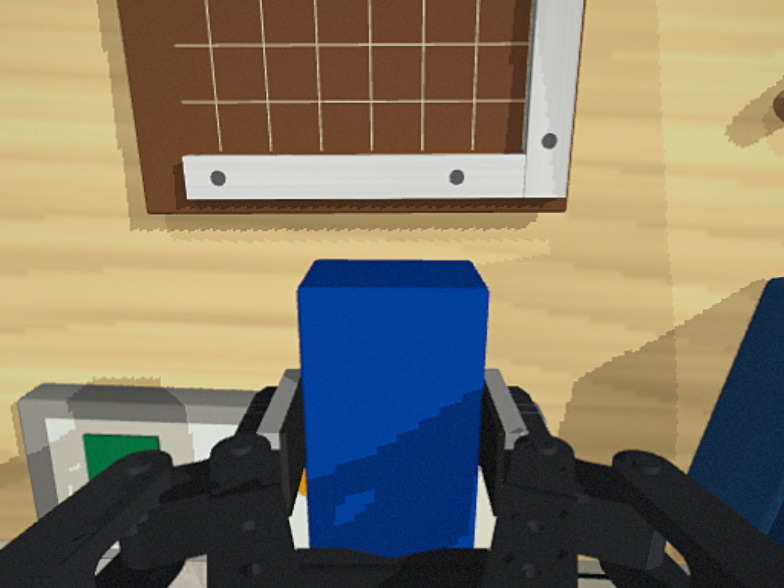

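The wrist view shows the inner corner at about (525,153), the short fence's edge from (183,156) to (525,153), and the long fence's -y edge running up to about (531,0). The bar is held squarely, with its top near edge from (300,288) to (488,288).

```bash
python3 - <<'E'
from h import *
w=load('w4');k=784/512
f=lambda L:[(a/k,b/k) for a,b in L]
yaw=lambda a,b:np.degrees(np.arctan2(*(b-a)[1::-1])).round(2)
p=at_z(w,f([(183,156),(525,153)]),.032);print('short top',p.round(4).tolist(),yaw(p[0],p[1])-90)
for z in(.022,.032):
  p=at_z(w,f([(525,153),(528,80),(531,5)]),z);print('long@',z,p.round(4).tolist(),yaw(p[2],p[0]))
p=at_z(w,f([(181,101),(525,101),(175,45),(527,42)]),.022);print('grid',yaw(p[0],p[1])-90,yaw(p[2],p[3])-90)
p=at_z(w,f([(148,213),(567,211),(583,0)]),.022);print('board edges',p.round(4).tolist(),yaw(p[0],p[1])-90,yaw(p[2],p[1]))
p=at_z(w,f([(300,288),(488,288),(311,545),(475,545)]),.2243);print('bar',p.round(4).tolist(),yaw(p[0],p[2]),yaw(p[1],p[3]),yaw(p[0],p[1])-90,by_range(w,f([(390,400)])))
print(by_range(w,f([(350,175),(550,80),(400,120)])).round(4).tolist())
# profile at long fence
g=cv2.cvtColor(w['image'],cv2.COLOR_RGB2GRAY)
for r in(20,60,95): print(r,g[r,335:386].tolist())
for c in(200,260,320): print(c,g[90:136,c].tolist())
E
```

```text
short top [[0.6421, 0.0753, 0.032], [0.6318, 0.2738, 0.032]] 2.969999999999999
long@ 0.022 [[0.632, 0.2762, 0.022], [0.5915, 0.2732, 0.022], [0.5531, 0.2702, 0.022]] 4.36
long@ 0.032 [[0.6318, 0.2738, 0.032], [0.5925, 0.2708, 0.032], [0.5553, 0.268, 0.032]] 4.36
grid 2.489999999999995 2.9399999999999977
board edges [[0.6778, 0.0475, 0.022], [0.6654, 0.3062, 0.022], [0.5495, 0.2986, 0.022]] 2.75 3.74
bar [[0.6623, 0.175, 0.2243], [0.6603, 0.2213, 0.2243], [0.7394, 0.1776, 0.2243], [0.7374, 0.2249, 0.2243]] 1.99 2.65 2.469999999999999 [[0.69146796 0.19844201 0.22539524]]
[[0.6485, 0.1726, 0.0332], [0.5922, 0.2827, 0.0333], [0.6164, 0.2005, 0.0227]]
20 [58, 57, 53, 60, 57, 57, 55, 55, 59, 52, 82, 113, 107, 84, 162, 214, 208, 192, 196, 198, 195, 196, 202, 197, 198, 199, 200, 198, 197, 197, 196, 196, 198, 193, 196, 198, 195, 195, 194, 197, 197, 194, 195, 188, 135, 98, 182, 185, 181, 183, 181]
60 [61, 61, 55, 59, 52, 59, 56, 55, 125, 128, 89, 145, 208, 218, 210, 210, 211, 212, 214, 215, 217, 208, 202, 202, 200, 201, 200, 200, 200, 199, 197, 198, 199, 199, 197, 197, 198, 198, 198, 201, 168,
[... 249 characters left out ...]
 195, 195, 196, 193, 195, 194, 196, 195, 195]
200 [83, 80, 79, 81, 84, 79, 81, 79, 78, 75, 77, 171, 226, 217, 222, 218, 215, 215, 213, 214, 211, 214, 214, 216, 219, 217, 217, 217, 218, 219, 215, 213, 214, 215, 216, 215, 212, 213, 219, 233, 28, 46, 51, 56, 53, 52]
260 [75, 83, 82, 82, 83, 79, 81, 79, 80, 72, 109, 194, 219, 218, 217, 214, 214, 214, 213, 210, 213, 215, 214, 216, 214, 211, 214, 214, 217, 215, 213, 211, 210, 210, 211, 211, 209, 215, 221, 191, 47, 49, 46, 54, 47, 70]
320 [78, 83, 78, 80, 80, 81, 75, 77, 76, 76, 149, 216, 222, 220, 215, 213, 214, 215, 215, 208, 215, 217, 218, 219, 215, 213, 212, 217, 216, 216, 214, 212, 212, 212, 211, 211, 214, 221, 236, 87, 30, 52, 52, 52, 48, 77]
```

```bash
python3 - <<'E'
from h import *
w=load('w4')
yaw=lambda a,b:np.degrees(np.arctan2(*(b-a)[1::-1])).round(2)
p=at_z(w,[(348.6,20),(345.9,60),(343.5,95)],.032);print(p.round(4).tolist(),yaw(p[0],p[2]))
p=at_z(w,[(344.7,20),(342.7,60),(340.6,95)],.022);print(p.round(4).tolist(),yaw(p[0],p[2]))
p=at_z(w,[(200,100.8),(260,100.4),(320,99.9)],.032);print(p.round(4).tolist(),yaw(p[0],p[2])-90)
E
```

```text
[[0.5676, 0.271, 0.032], [0.5987, 0.2725, 0.032], [0.6276, 0.2739, 0.032]] 2.74
[[0.5659, 0.27, 0.022], [0.5979, 0.2721, 0.022], [0.6277, 0.2737, 0.022]] 3.39
[[0.638, 0.1468, 0.032], [0.6353, 0.2002, 0.032], [0.6326, 0.2535, 0.032]] 2.8700000000000045
```

Corner at (0.6316, 0.274), board yaw 2.85°. The bar's yaw in hand is 2.45° and the far end lies 82 mm ahead of the TCP. I'm moving to 10 mm off both fences and 30 mm above the board.

{"op": "move_arm", "data": {
  "motion": [
    [[0.03, 0.01, 0], [0, 0, -0.4]],
    [[0.07, 0.02, 0.01], [0, 0, -0.4]],
    [[0.11, 0.03, 0.03], [0, 0, -0.4]],
    [[0.14, 0.04, 0.06], [0, 0, -0.4]],
    [[0.156, 0.043, 0.09], [0, 0, -0.4]],
    [[0.156, 0.043, 0.12], [0, 0, -0.4]],
    [[0.156, 0.043, 0.135], [0, 0, -0.4]],
    [[0.156, 0.043, 0.14], [0, 0, -0.4]],
    [[0.156, 0.043, 0.14], [0, 0, -0.4]],
    [[0.156, 0.043, 0.14], [0, 0, -0.4]]
  ]
}}

```text
time_s: 14.22
position: [0.5428, 0.2362, 0.0673]
tcp_rot: [3.141, 0.002, -3.091]
force: [0.4, 0.2, -3.1]
grip_width: 0.0468
grip_force: 52.8
```

{"op": "move_arm", "data": {
  "motion": [
    [[0, 0, 0.008], [0, 0, 0]],
    [[0, 0, 0.016], [0, 0, 0]],
    [[0, 0, 0.022], [0, 0, 0]],
    [[0, 0, 0.026], [0, 0, 0]],
    [[0, 0, 0.028], [0, 0, 0]],
    [[0, 0, 0.028], [0, 0, 0]],
    [[0, 0, 0.028], [0, 0, 0]]
  ]
}}

```text
time_s: 15.1
position: [0.5419, 0.2361, 0.0382]
tcp_rot: [3.141, 0.0, -3.091]
force: [-0.1, 0.3, -3.0]
grip_width: 0.0462
grip_force: 52.9
```

Now small steps down to the board.

{"op": "move_arm", "data": {
  "motion": [
    [[0, 0, 0.0005], [0, 0, 0]],
    [[0, 0, 0.001], [0, 0, 0]],
    [[0, 0, 0.0015], [0, 0, 0]],
    [[0, 0, 0.002], [0, 0, 0]],
    [[0, 0, 0.002], [0, 0, 0]]
  ]
}}

```text
time_s: 15.72
position: [0.5416, 0.236, 0.0359]
tcp_rot: [-3.142, -0.0, -3.091]
force: [-0.5, 0.3, -4.1]
grip_width: 0.0471
grip_force: 52.9
```

{"op": "move_arm", "data": {
  "motion": [
    [[0, 0, 0.0003], [0, 0, 0]],
    [[0, 0, 0.0006], [0, 0, 0]],
    [[0, 0, 0.0009], [0, 0, 0]],
    [[0, 0, 0.0012], [0, 0, 0]],
    [[0, 0, 0.0012], [0, 0, 0]]
  ]
}}

```text
time_s: 16.35
position: [0.5417, 0.236, 0.0355]
tcp_rot: [-3.142, -0.0, -3.091]
force: [-6.0, -2.3, 6.5]
grip_width: 0.0468
grip_force: 54.2
```

On the board with about 10 N. I'll ease slightly and slide toward the long fence.

{"op": "move_arm", "data": {
  "motion": [
    [[0, 0.0005, -0.0003], [0, 0, 0]],
    [[0, 0.0015, -0.0003], [0, 0, 0]],
    [[0, 0.0025, -0.0003], [0, 0, 0]],
    [[0, 0.0035, -0.0003], [0, 0, 0]],
    [[0, 0.0045, -0.0003], [0, 0, 0]],
    [[0, 0.0055, -0.0003], [0, 0, 0]],
    [[0, 0.0065, -0.0003], [0, 0, 0]],
    [[0, 0.0065, -0.0003], [0, 0, 0]]
  ]
}}

```text
time_s: 17.35
position: [0.5421, 0.2425, 0.0355]
tcp_rot: [-3.142, 0.002, -3.091]
force: [0.5, -4.5, 4.1]
grip_width: 0.0467
grip_force: 53.9
```

{"op": "move_arm", "data": {
  "motion": [
    [[0, 0.0005, 0], [0, 0, 0]],
    [[0, 0.001, 0], [0, 0, 0]],
    [[0, 0.0015, 0], [0, 0, 0]],
    [[0, 0.002, 0], [0, 0, 0]],
    [[0, 0.0025, 0], [0, 0, 0]],
    [[0, 0.0025, 0], [0, 0, 0]]
  ]
}}

```text
time_s: 18.1
position: [0.5419, 0.2448, 0.0355]
tcp_rot: [-3.141, 0.001, -3.091]
force: [-0.2, -4.5, 4.7]
grip_width: 0.047
grip_force: 54.0
```

{"op": "move_arm", "data": {
  "motion": [
    [[0, 0.0004, 0], [0, 0, 0]],
    [[0, 0.0008, 0], [0, 0, 0]],
    [[0, 0.0012, 0], [0, 0, 0]],
    [[0, 0.0012, 0], [0, 0, 0]]
  ]
}}

```text
time_s: 18.6
position: [0.5418, 0.2455, 0.0355]
tcp_rot: [-3.141, 0.001, -3.091]
force: [0.4, -8.4, 7.3]
grip_width: 0.0468
grip_force: 54.1
```

Long-fence contact has begun. Next I slide toward the short fence.

{"op": "move_arm", "data": {
  "motion": [
    [[-0.001, 0, 0], [0, 0, 0]],
    [[-0.002, 0, 0], [0, 0, 0]],
    [[-0.003, 0, 0], [0, 0, 0]],
    [[-0.004, 0, 0], [0, 0, 0]],
    [[-0.005, 0, 0], [0, 0, 0]],
    [[-0.006, 0, 0], [0, 0, 0]],
    [[-0.006, 0, 0], [0, 0, 0]]
  ]
}}

```text
time_s: 19.48
position: [0.5423, 0.2456, 0.0355]
tcp_rot: [-3.139, -0.01, -3.09]
force: [-30.2, -13.1, 31.3]
grip_width: 0.0465
grip_force: 57.0
```

Jammed: 30 N with no motion. I'll back off at once and look.

{"op": "move_arm", "data": {
  "motion": [
    [[0.003, 0, 0], [0, 0, 0]],
    [[0.006, 0, 0], [0, 0, 0]],
    [[0.006, 0, 0], [0, 0, 0]]
  ]
}}

```text
time_s: 19.85
position: [0.5421, 0.2456, 0.0355]
tcp_rot: [-3.141, 0.002, -3.091]
force: [2.0, -8.0, 4.2]
grip_width: 0.0467
grip_force: 53.8
```

```bash
python3 - <<'E'
from h import *
d=grab('wrist','w5');e=grab('scene','s5');s=d['state']; print(s['position'],s['tcp_rot'],s['force'],s['wrist_torque'])
a=cv2.imread('pics/w5.png');b=cv2.imread('pics/s5.png')
out=np.zeros((600,800,3),np.uint8)
out[:300,:400]=cv2.resize(a,(400,300))
out[:300,400:]=cv2.resize(b[185:290,235:375],(400,300),interpolation=cv2.INTER_CUBIC)
out[300:,:400]=cv2.resize(a[150:300,180:380],(400,300),interpolation=cv2.INTER_CUBIC)
out[300:,400:]=cv2.resize(b[215:275,270:350],(400,300),interpolation=cv2.INTER_CUBIC)
cv2.imwrite('pics/c5.png',out)
E
```

```text
[0.54208976 0.24556248 0.03553594] [-3.14080109e+00  2.03650991e-03 -3.09085531e+00] [ 2.04357731 -8.0452538   4.15475547] [-1.31225548 -0.32627424  0.16365306]
```

View pics/c5.png

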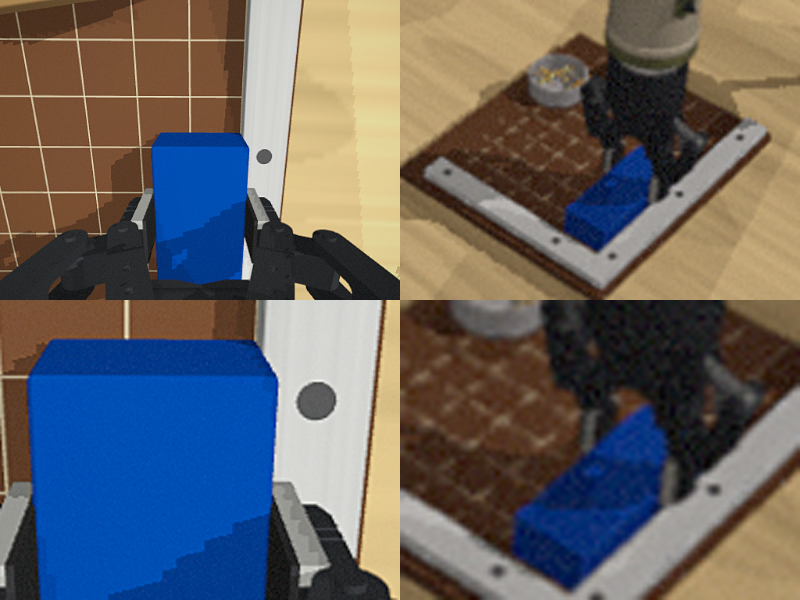

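The bar lies along the long fence with its far end near the short fence. I'll check from depth whether the gap is already closed.

```bash
python3 - <<'E'
from h import *
d=load('s5')
v,u=np.mgrid[215:275,270:360]; uv=np.c_[u.ravel(),v.ravel()]
P=by_range(d,uv,0); hsv=cv2.cvtColor(d['image'],cv2.COLOR_RGB2HSV)[v.ravel(),u.ravel()]
blue=(hsv[:,0]>105)&(hsv[:,0]<130)&(hsv[:,1]>150)&(hsv[:,2]>40)
c,s=np.cos(np.radians(2.85)),np.sin(np.radians(2.85))
Q=(P-[.6316,.274,0])@np.array([[c,-s,0],[s,c,0],[0,0,1]])
B=Q[blue];T=B[B[:,2]>.050]; print(len(B),len(T),np.percentile(T,[2,50,98],axis=0).round(4).tolist())
E_=B[(B[:,2]<.047)&(B[:,2]>.034)];print('end face',len(E_),np.percentile(E_,[5,25,50,75,95],axis=0).round(4).tolist())
F=Q[~blue&(abs(Q[:,2]-.0325)<.004)];m=(F[:,1]<-.055)
# -x edge of short fence in the same camera: fit at y bins
for y in(-.06,-.07,-.08,-.09):
  g=F[(abs(F[:,1]-y)<.006)&(F[:,0]>-.02)&(F[:,0]<.03)];print(y,len(g),np.percentile(g[:,0],[3,97]).round(4) if len(g) else '')
h=hsv; 
E
```

```text
600 442 [[-0.1164, -0.0449, 0.0503], [-0.0553, -0.0246, 0.0535], [-0.0084, 0.0007, 0.0581]]
end face 94 [[-0.0746, -0.0424, 0.0355], [-0.0485, -0.0249, 0.038], [-0.0108, -0.0049, 0.0418], [-0.0088, -0.0006, 0.0441], [-0.0068, 0.0005, 0.0468]]
-0.06 30 [0.0019 0.0264]
-0.07 28 [0.0018 0.0258]
-0.08 29 [0.0025 0.0272]
-0.09 29 [0.0022 0.0282]
```

The end is still about 7–10 mm short, so it was friction wedging: pushing in x also loads it down. I'll lift 1 mm clear, ease off the long fence, and advance without board contact.

{"op": "move_arm", "data": {
  "motion": [
    [[0, -0.0008, -0.001], [0, 0, 0]],
    [[0, -0.0015, -0.002], [0, 0, 0]],
    [[0, -0.0015, -0.002], [0, 0, 0]],
    [[-0.001, -0.0015, -0.002], [0, 0, 0]],
    [[-0.002, -0.0015, -0.002], [0, 0, 0]],
    [[-0.003, -0.0015, -0.002], [0, 0, 0]],
    [[-0.004, -0.0015, -0.002], [0, 0, 0]],
    [[-0.004, -0.0015, -0.002], [0, 0, 0]]
  ]
}}

```text
time_s: 20.95
position: [0.5453, 0.2449, 0.037]
tcp_rot: [-3.142, 0.0, -3.091]
force: [-0.2, -0.3, -4.1]
grip_width: 0.0468
grip_force: 52.9
```

{"op": "move_arm", "data": {
  "motion": [
    [[-0.0007, 0, 0.0005], [0, 0, 0]],
    [[-0.0014, 0, 0.0007], [0, 0, 0]],
    [[-0.0021, 0, 0.0007], [0, 0, 0]],
    [[-0.0028, 0, 0.0007], [0, 0, 0]],
    [[-0.0035, 0, 0.0007], [0, 0, 0]],
    [[-0.0035, 0, 0.0007], [0, 0, 0]]
  ]
}}

```text
time_s: 21.7
position: [0.5487, 0.245, 0.0363]
tcp_rot: [-3.142, -0.0, -3.091]
force: [-0.5, -0.4, -3.9]
grip_width: 0.0472
grip_force: 52.9
```

{"op": "move_arm", "data": {
  "motion": [
    [[-0.0005, 0, 0], [0, 0, 0]],
    [[-0.001, 0, 0], [0, 0, 0]],
    [[-0.0015, 0, 0], [0, 0, 0]],
    [[-0.002, 0, 0], [0, 0, 0]],
    [[-0.002, 0, 0], [0, 0, 0]]
  ]
}}

```text
time_s: 22.32
position: [0.5507, 0.2451, 0.0363]
tcp_rot: [-3.142, 0.0, -3.091]
force: [0.2, 0.4, -4.1]
grip_width: 0.0466
grip_force: 52.9
```

{"op": "move_arm", "data": {
  "motion": [
    [[-0.0004, 0, 0], [0, 0, 0]],
    [[-0.0008, 0, 0], [0, 0, 0]],
    [[-0.0012, 0, 0], [0, 0, 0]],
    [[-0.0016, 0, 0], [0, 0, 0]],
    [[-0.0016, 0, 0], [0, 0, 0]]
  ]
}}

```text
time_s: 22.95
position: [0.5517, 0.2452, 0.0361]
tcp_rot: [-3.141, -0.001, -3.091]
force: [-5.4, -0.0, -1.9]
grip_width: 0.0471
grip_force: 53.1
```

Short fence reached at x≈0.5515. I ease x, press y, then lower.

{"op": "move_arm", "data": {
  "motion": [
    [[0.0008, 0.0004, 0], [0, 0, 0]],
    [[0.0008, 0.0008, 0], [0, 0, 0]],
    [[0.0008, 0.0012, 0], [0, 0, 0]],
    [[0.0008, 0.0016, 0], [0, 0, 0]],
    [[0.0008, 0.0016, 0], [0, 0, 0]]
  ]
}}

```text
time_s: 23.58
position: [0.5517, 0.246, 0.0363]
tcp_rot: [-3.14, 0.0, -3.091]
force: [-0.2, -5.1, -3.5]
grip_width: 0.0467
grip_force: 53.0
```

{"op": "move_arm", "data": {
  "motion": [
    [[0, 0, 0.0004], [0, 0, 0]],
    [[0, 0, 0.0008], [0, 0, 0]],
    [[0, 0, 0.0012], [0, 0, 0]],
    [[0, 0, 0.0015], [0, 0, 0]],
    [[0, 0, 0.0015], [0, 0, 0]]
  ]
}}

```text
time_s: 24.2
position: [0.5517, 0.246, 0.0356]
tcp_rot: [-3.14, 0.0, -3.091]
force: [-4.9, -7.3, 3.6]
grip_width: 0.0465
grip_force: 53.7
```

{"op": "move_arm", "data": {
  "motion": [
    [[-0.0004, 0.0003, 0], [0, 0, 0]],
    [[-0.0008, 0.0006, 0], [0, 0, 0]],
    [[-0.0012, 0.001, 0], [0, 0, 0]],
    [[-0.0015, 0.001, 0], [0, 0, 0]],
    [[-0.0015, 0.001, 0], [0, 0, 0]]
  ]
}}

```text
time_s: 24.82
position: [0.5516, 0.2461, 0.0355]
tcp_rot: [-3.139, -0.003, -3.091]
force: [-12.7, -12.6, 11.8]
grip_width: 0.0474
grip_force: 54.8
```

```bash
python3 - <<'E'
from h import *
d=grab('wrist','w6');s=d['state']; print(s['position'],s['tcp_rot'],s['force'],s['wrist_torque'])
# long fence gap: far-from-corner part; profile across bar/fence boundary
yaw=lambda a,b:np.degrees(np.arctan2(*(b-a)[1::-1])).round(2)
hsv=cv2.cvtColor(d['image'],cv2.COLOR_RGB2HSV); blue=(hsv[...,0]>100)&(hsv[...,0]<130)&(hsv[...,1]>150)&(hsv[...,2]>40)
rows=np.arange(190,345,12); rr=[];ll=[]
for r in rows:
    c=np.where(blue[r,170:350])[0]+170; rr.append((c.max()+.5,r)); ll.append((c.min()-.5,r))
p=at_z(d,rr,.054); q=at_z(d,ll,.054); c,s_=np.cos(np.radians(2.85)),np.sin(np.radians(2.85))
M=np.array([[c,-s_,0],[s_,c,0],[0,0,1]]);o=[.6316,.274,0]
print(((p-o)@M).round(4)[:,:2].tolist());print(((q-o)@M).round(4)[:,:2].tolist())
g=d['image'].max(2)
# fence top edge where visible beyond bar (rows above bar)
for r in(60,100,140):
    print(r,g[r,300:340].tolist())
cv2.imwrite('pics/w6b.png',cv2.resize(d['image'][:,:,::-1],(784,588)))
E
```

```text
[0.55163362 0.24605771 0.03554469] [-3.13859976 -0.00335311 -3.09100034] [-12.72778145 -12.64780515  11.81308476] [-1.94195244  1.8904635   0.25962905]
[[-0.1181, 0.0002], [-0.1133, 0.0], [-0.1084, 0.0003], [-0.1034, 0.0002], [-0.0983, 0.0], [-0.0931, 0.0007], [-0.0878, 0.0001], [-0.0824, 0.0], [-0.0768, 0.0003], [-0.0711, 0.0001], [-0.0653, -0.0], [-0.0594, -0.0002], [-0.0533, 0.0001]]
[[-0.118, -0.0476], [-0.1132, -0.0474], [-0.1083, -0.0473], [-0.1033, -0.0475], [-0.0982, -0.0474], [-0.093, -0.0477], [-0.0877, -0.0471], [-0.0822, -0.0474], [-0.0767, -0.0472], [-0.071, -0.0471], [-0.0652, -0.0477], [-0.0592, -0.0476], [-0.0532, -0.0478]]
60 [80, 89, 76, 79, 82, 79, 81, 76, 83, 81, 79, 69, 156, 141, 104, 105, 100, 154, 200, 208, 207, 204, 204, 205, 205, 207, 207, 208, 207, 206, 207, 211, 213, 213, 210, 211, 211, 210, 209, 207]
100 [74, 75, 78, 76, 74, 78, 76, 76, 71, 69, 133, 124, 109, 105, 103, 160, 205, 210, 208, 206, 207, 207, 208, 208, 208, 208, 209, 209, 210, 213, 214, 214, 214, 212, 211, 213, 210, 210, 209, 208]
140 [79, 83, 79, 82, 78, 85, 80, 71, 140, 142, 116, 108, 103, 161, 207, 211, 207, 209, 207, 208, 208, 209, 211, 209, 209, 209, 211, 214, 216, 215, 214, 212, 214, 212, 212, 211, 210, 212, 211, 211]
```

{"op": "move_arm", "data": {
  "motion": [
    [[0.0003, -0.0002, 0], [0, 0, 0]],
    [[0.0006, -0.0003, 0], [0, 0, 0]],
    [[0.0006, -0.0003, 0], [0, 0, 0]],
    [[0.0006, -0.0003, 0], [0, 0, 0]]
  ]
}}

```text
time_s: 25.38
position: [0.5517, 0.246, 0.0356]
tcp_rot: [-3.139, -0.002, -3.091]
force: [-8.8, -10.9, 8.9]
grip_width: 0.047
grip_force: 54.2
```

```bash
python3 - <<'E'
from h import *
d=grab('wrist','w7');e=grab('scene','s7');s=env.get_state(); print(s['position'],s['tcp_rot'],s['force'],s['wrist_torque'])
hsv=cv2.cvtColor(d['image'],cv2.COLOR_RGB2HSV); blue=(hsv[...,0]>100)&(hsv[...,0]<130)&(hsv[...,1]>150)&(hsv[...,2]>100)
c,s_=np.cos(np.radians(2.85)),np.sin(np.radians(2.85));M=np.array([[c,-s_,0],[s_,c,0],[0,0,1]]);o=[.6316,.274,0]
print([np.where(blue[150:300,k])[0].min()+150 for k in(220,250,280)])
v,u=np.mgrid[165:345:4,210:300:6];uv=np.c_[u.ravel(),v.ravel()];P=by_range(d,uv,0);Q=(P-o)@M;k=blue[uv[:,1],uv[:,0]]&(abs(Q[:,2]-.055)<.006)
A=np.c_[Q[k,:2],np.ones(k.sum())];print('top plane slope x,y,z0',np.linalg.lstsq(A,Q[k,2],rcond=None)[0],Q[k,2].mean(),'near end',Q[k,0].min())
b=cv2.imread('pics/s7.png');a=cv2.imread('pics/w7.png')
out=np.zeros((600,800,3),np.uint8);out[:,:]=cv2.resize(b[215:290,260:360],(800,600),interpolation=cv2.INTER_CUBIC)
out[:225,:300]=cv2.resize(a,(300,225));cv2.imwrite('pics/c7.png',out)
E
```

```text
[0.5516373  0.24602233 0.03554779] [-3.13913683e+00 -2.00109128e-03 -3.09101290e+00] [ -9.42257316 -10.96216909   9.54387197] [-1.68618971  1.42931702  0.23177087]
[np.int64(170), np.int64(170), np.int64(170)]
top plane slope x,y,z0 [0.0057126  0.00014254 0.0553868 ] 0.054886736390301276 near end -0.1197220113088669
```

View pics/c7.png

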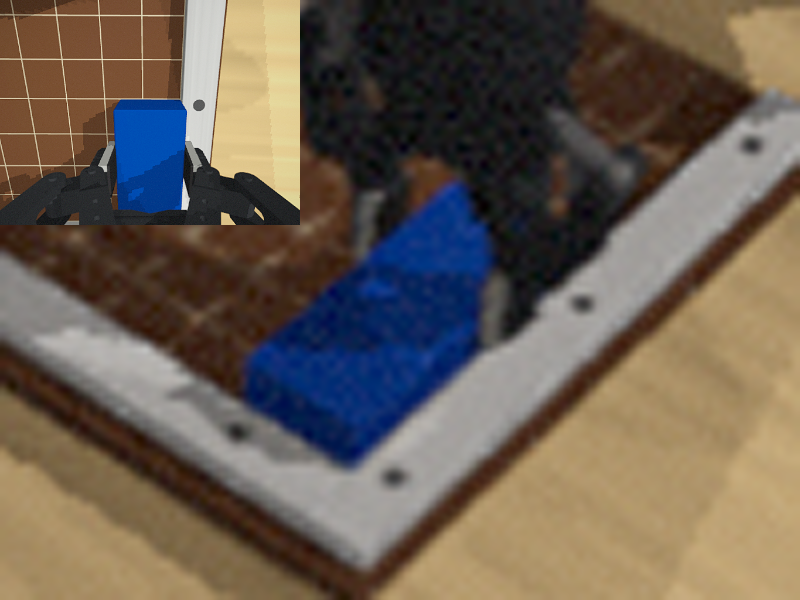

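The bar sits in the corner with no visible gap along either fence. Its near end is 119.7 mm from the short fence and its top is at 55 mm. It's pressed with about 9 N, 11 N and 9 N in x, y and z, so I'm handing in.

```bash
python3 -c "
from plant import env
print(env.finish_job())"
```

```text
the job is handed in; nothing more can be done
None
```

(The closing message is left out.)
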